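# Line up the sample jars by size beside the balance

## Task

Get the sample jars ready for weighing: stand the four amber jars on the four black pads of the metal strip, one centred on each pad, in order of size, with the smallest on the pad at the balance's end of the row and the largest at the far end. Keep every jar upright, and leave them all standing on their own.

Things in the scene. Friction and masses are not known exactly. Their poses are not given: they have to be found in the camera images.
- jar_s: the smallest of four amber glass sample jars with a black screw lid of the jar's own width: an upright cylinder 30 mm in diameter, 45 mm tall with its lid (the lid is the top 14 mm, with a grey disc on it), loose, standing on the table at the start; origin at the centre of its underside, z up
- jar_m: the second smallest of four amber glass sample jars with a black screw lid of the jar's own width: an upright cylinder 40 mm in diameter, 60 mm tall with its lid (the lid is the top 14 mm, with a grey disc on it), loose, standing on the table at the start; origin at the centre of its underside, z up
- jar_l: the second largest of four amber glass sample jars with a black screw lid of the jar's own width: an upright cylinder 50 mm in diameter, 75 mm tall with its lid (the lid is the top 14 mm, with a grey disc on it), loose, standing on the table at the start; origin at the centre of its underside, z up
- jar_xl: the largest of four amber glass sample jars with a black screw lid of the jar's own width: an upright cylinder 60 mm in diameter, 90 mm tall with its lid (the lid is the top 14 mm, with a grey disc on it), loose, standing on the table at the start; origin at the centre of its underside, z up
- pad_a: one of four like round flat black rubber pads fixed on the strip in a row, 66 mm in diameter, 3 mm thick, neighbours 65 to 85 mm apart; origin at the centre of its underside, 6 mm above the table, so its top is 9 mm above the table. The letter says nothing about its place in the row, which changes
- pad_b: one of four like round flat black rubber pads fixed on the strip in a row, 66 mm in diameter, 3 mm thick, neighbours 65 to 85 mm apart; origin at the centre of its underside, 6 mm above the table, so its top is 9 mm above the table. The letter says nothing about its place in the row, which changes
- pad_c: one of four like round flat black rubber pads fixed on the strip in a row, 66 mm in diameter, 3 mm thick, neighbours 65 to 85 mm apart; origin at the centre of its underside, 6 mm above the table, so its top is 9 mm above the table. The letter says nothing about its place in the row, which changes
- pad_d: one of four like round flat black rubber pads fixed on the strip in a row, 66 mm in diameter, 3 mm thick, neighbours 65 to 85 mm apart; origin at the centre of its underside, 6 mm above the table, so its top is 9 mm above the table. The letter says nothing about its place in the row, which changes
- strip: fixed flat aluminium strip, 330 mm long (its y axis, along the row of pads), 110 mm wide (x), 6 mm thick, carrying the four pads; origin at the centre of its underside, on the table
- balance: white laboratory balance, fixed, 160 mm wide (y) by 200 mm deep (x), 52 mm high, with a round steel pan 120 mm across and a small display; it stands beyond one end of the strip, left or right (a blue tip box, 85 by 125 mm and about 51 mm high, stands beyond the other); origin at the centre of its underside
Not all that is in view belongs to the job. What is shaped like the jar_m but yellow is not meant.

How it is judged:
By the outcome, as a careful person would: the job done as asked, in the order asked, and still so for the second after the job is handed in, with the robot touching nothing.
It also fails if it takes over 99 s, if anything falls off the work surface, if the arm or the gripper's body presses on something with over 40 N, if the wrist force passes 120 N, or if a joint passes its speed limit or range.

## Robot

A 7-joint arm with a two-finger parallel gripper is mounted at the origin on the work surface. World frame = base frame: x ahead of the robot, y to its left, z up, the work surface at z = 0. Lengths are in m, angles in rad, forces in N, time in s.
With the tool pointing down it reaches from about 0.4 to 0.85 m from the base axis. Payload 4.5 kg.
Tool frame: the origin (TCP) lies at the very end of the fingers, on their centre line; the grasp point (between the pads) lies 19 mm behind it; z points along the fingers, y is the direction in which the jaws open and shut (so a half turn about z gives the same grasp; the last joint's range is limited). The gripper opens to 88 mm and grips with 3 to 60 N. Pads are 18 mm wide; open, the fingers measure 123 mm over their backs; the gripper's body (75 mm by 187 mm) begins 45 mm behind the grasp point.
Start: joints at [1.225, 0.689, -0.195, 1.565, 0.157, 0.902, -0.215], TCP at [0.232, -0.58, 0.239] pointing down, gripper open.
Joint ranges: [-3.01, 3.01], [-0.46, 2.08], [-1.47, 1.51], [0.13, 2.56], [-1, 4.14], [0.04, 2.09], [-2.66, 2.66]. Speed limits (rad/s): [2.57, 2.57, 3.14, 3.14, 3.14, 3.14, 3.14].

## Interface

Orientations are given as a unit quaternion [x, y, z, w].
In Python, from plant import telemetry, imaging, r gives the robot as it stands.
- The arm moves only by the shell command python3 -m creep 'ROWS' [FORCE]. ROWS is JSON, a list of rows, each a list of 5 numbers: the closure in counts, from 0 (fully open) to 255 (shut), then the shift along the tool's x, y, z in m, then the turn about the tool's z in degrees. In form: [[fingers, x, y, z, yaw], ...]. A call has 1 to 10 rows; each row is the pose to reach, as a shift and turn from the pose commanded when the call began, along the tool's axes at that moment; what a row does not reach only later rows make up. A row lasts 1/8 s, in which the tool goes at most 62.5 mm and 10.7 degrees, less where a joint would pass 70% of its speed; a pose out of reach is approached as far as the arm can. A call with a gripper value outside its range is refused whole. The fingers move at their own pace and stop on an object; FORCE is the grip in N (left out, the last holds). Time passes only in rows, so rows that repeat a pose let the fingers close. It gives the time, the measured TCP pose, the force and the opening at its end, in the units of the state.
- telemetry.get_state(): the state, without advancing time (a new reading comes with each control period).
- imaging.snapshot(name): name is "scene" or "top"; returns a dict with "image" (384x512x3 uint8, blue, green, red), "camera_matrix" (3x3 intrinsics, pixels), "R" (3x3) and "t" (3): a world point X has camera coordinates R X + t. Camera axes: x right, y down, z forward; pixel columns grow to the right and rows downward; lengths in m; the calibration is good to about 2 mm. A picture is of the moment at which its call begins. There is no depth.
- r.finish_job(): hands the job in, once; it reports no verdict.
Trained networks look in a picture, given as the dict that the camera call returned (one of the last four; its "shot" number tells which), for a name from the list of things; names that differ only in an ending like _2 or _b are one class to them, and where a whole thing is asked for, a point or a joint stands for the part that bears it (a point fixed in the world has none). Each returns a list of dicts, best first, with "score" (0 to 1); they miss things now and then, are a little off and sometimes report something else, mostly with a low value. They report only what shows in the picture. A call takes as long as a camera call. They do not tell look-alikes from the thing itself.
- imaging.boxes_of(picture, target): "rect" ([left, top, right, bottom] in pixels, round what is visible of it).
- imaging.trace(picture, target): "pixels" (384x512 bool, what is visible of it) and "rect" ([left, top, right, bottom] in pixels, round what is visible of it).
- imaging.place_of(picture, target): "location" ([row, column] in pixels: a listed point, or the origin of a listed thing).
The state is a dict: "clock": time; "q": joint angles; "qd": joint speeds; "joint_torque": joint torques, N m; "tool_pos": TCP position; "eef_rot": TCP orientation; "contact_force": force on the tool from outside, world axes, zero at the start; "moment": the same for the moment, N m; "opening": opening from 0.0 (shut) to 1.0 (fully open).
Only numpy, scipy, OpenCV 4.12 (cv2) and the standard library are available. Lean on these libraries where they do the work, as an engineer would, in place of code of your own. Each camera call takes 0.05 s, during which the arm holds its last target.

## Working session

There is one attempt and no reset: what is moved stays moved. The work goes in short steps, Python scripts to look and compute and a shell command to move; the robot and the scene stay as the last step left them, time stands still between calls to the robot, and variables do not carry over. Pictures are saved under pics/ and viewed, and the job is handed in when it is done.

```bash
ls; mkdir -p pics
python3 - <<'E'
from plant import telemetry, imaging, r
import cv2
s=telemetry.get_state(); print({k:s[k] for k in('clock','tool_pos','eef_rot','opening','contact_force')})
for n in('scene','top'):
    p=imaging.snapshot(n); cv2.imwrite(f'pics/{n}0.png',p['image']); print(n,p['camera_matrix'],p['R'],p['t'])
    for t in('jar_s','jar_m','jar_l','jar_xl','pad_a','balance','strip'):
        print(t,[(round(d['score'],2),[int(v) for v in d['rect']]) for d in imaging.boxes_of(p,t)])
E
```

```text
pics
{'clock': 0.0, 'tool_pos': array([ 0.2314386 , -0.57991726,  0.23793995]), 'eef_rot': array([ 9.82016080e-01,  1.88795254e-01, -2.26429946e-04, -8.48022328e-04]), 'opening': 0.9992240882427356, 'contact_force': array([ 0.33482073, -0.67935802, -0.41686786])}
scene [[385.75783365   0.         256.30252258]
 [  0.         385.75783365 192.77521406]
 [  0.           0.           1.        ]] [[-0.84238081  0.53871989  0.01324561]
 [ 0.32440433  0.52658221 -0.78579451]
 [-0.43029804 -0.65764128 -0.61834581]] [ 0.4865805  -0.13100953  1.13055431]
jar_s [(0.96, [243, 125, 260, 161]), (0.87, [332, 216, 355, 247]), (0.69, [382, 243, 403, 269]), (0.68, [322, 189, 340, 220]), (0.51, [262, 143, 287, 187]), (0.24, [262, 292, 423, 383])]
jar_m [(0.96, [243, 125, 260, 161]), (0.87, [332, 216, 355, 247]), (0.69, [382, 243, 403, 269]), (0.68, [322, 189, 340, 220]), (0.51, [262, 143, 287, 187]), (0.24, [262, 292, 423, 383])]
jar_l [(0.96, [243, 125, 260, 161]), (0.87, [332, 216, 355, 247]), (0.69, [382, 243, 403, 269]), (0.68, [322, 189, 340, 220]), (0.51, [262, 143, 287, 187]), (0.24, [262, 292
[... 497 characters left out ...]
-04 -1.68927009e-01]
 [ 1.68916071e-01 -1.52405087e-02 -9.85512602e-01]] [-0.00451862  0.5955638   1.07068331]
jar_s [(0.73, [187, 237, 203, 247]), (0.72, [326, 237, 348, 257]), (0.61, [214, 248, 226, 259])]
jar_m [(0.73, [187, 237, 203, 247]), (0.72, [326, 237, 348, 257]), (0.61, [214, 248, 226, 259])]
jar_l [(0.73, [187, 237, 203, 247]), (0.72, [326, 237, 348, 257]), (0.61, [214, 248, 226, 259])]
jar_xl [(0.59, [274, 233, 295, 254]), (0.46, [257, 171, 278, 191]), (0.28, [93, 141, 156, 211]), (0.23, [153, 248, 165, 261])]
pad_a [(0.92, [230, 170, 251, 195]), (0.86, [182, 175, 200, 194]), (0.76, [206, 172, 228, 194])]
balance [(0.64, [93, 139, 154, 211])]
strip [(0.61, [175, 161, 283, 208])]
```

Run:
```python
import cv2
for n in('scene','top'):
    i=cv2.imread(f'pics/{n}0.png')
    c=i[100:384,150:450] if n=='scene' else i[110:290,70:390]
    cv2.imwrite(f'pics/{n}0c.png',cv2.resize(c,None,fx=2.1,fy=2.1,interpolation=cv2.INTER_CUBIC))
```

```text
(no output)
```

View pics/scene0c.png

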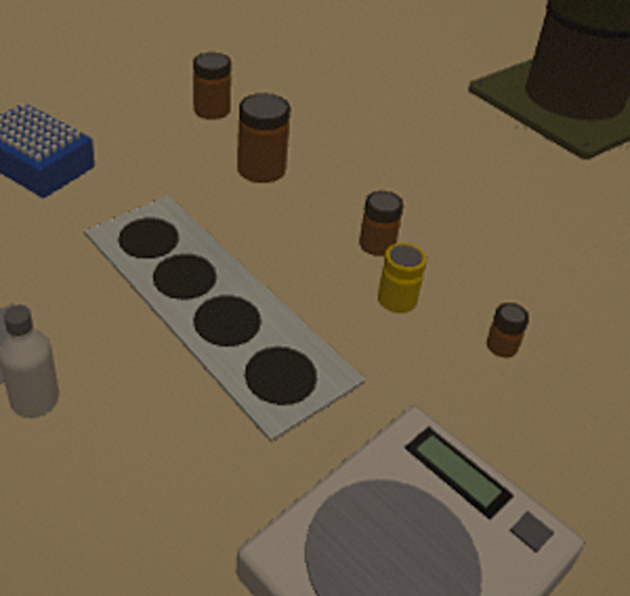

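View pics/top0c.png

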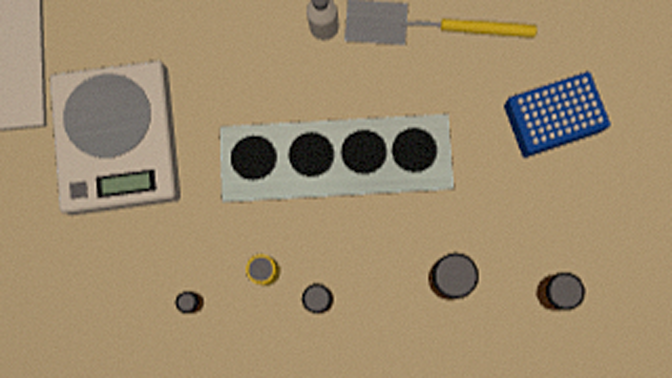

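View pics/top0.png

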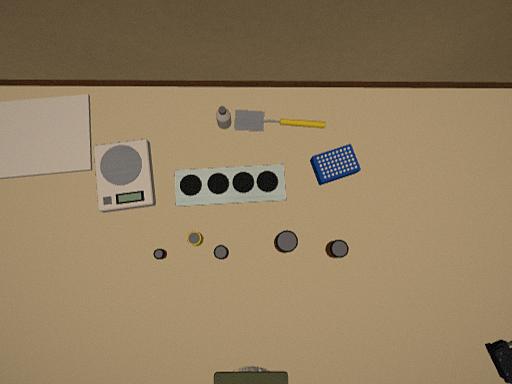

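The scene crop shows the balance at top left (+y side) and the tip box on the right. In the top picture the jars are S at about (159,254), M (221,252), XL (287,241) and L (339,249), with a yellow decoy at (195,239). The four pads are at about (190,185), (218,183), (243,182) and (267,181), so from the balance end the order is S, M, L, XL. Next I'll measure positions.

```bash
cat > h.py <<'E'
import numpy as np, cv2
from scipy.optimize import least_squares
from plant import telemetry, imaging, r
D={'s':(.030,.045),'m':(.040,.060),'l':(.050,.075),'xl':(.060,.090)}
def proj(p,X):
    c=np.atleast_2d(X)@np.array(p['R']).T+np.array(p['t']); u=c@np.array(p['camera_matrix']).T
    return u[:,:2]/u[:,2:]
def unproj(p,uv,z):
    R=np.array(p['R']);d=R.T@np.linalg.inv(p['camera_matrix'])@[uv[0],uv[1],1]; o=-R.T@np.array(p['t'])
    return o+d*(z-o[2])/d[2]
A=np.linspace(0,2*np.pi,60,endpoint=False); C=np.c_[np.cos(A),np.sin(A)]
def hull(p,x,y,rad,z0,z1):
    P=np.vstack([np.c_[C*rad+[x,y],np.full(60,z)] for z in(z0,z1)])
    return cv2.convexHull(proj(p,P).astype(np.float32))
def hc(p,*a):
    m=cv2.moments(hull(p,*a)); return np.array([m['m10'],m['m01']])/m['m00'],m['m00']
def solve(p,cen,rad,z0,z1,x0):
    return least_squares(lambda v:hc(p,v[0],v[1],rad,z0,z1)[0]-cen,x0[:2]).x
def blob(mask,near):
    n,l,s,c=cv2.connectedComponentsWithStats(mask.astype(np.uint8))
    k=[i for i in range(1,n) if s[i,4]>20]
    i=min(k,key=lambda i:np.hypot(*(c[i]-near))); return c[i],s[i,4]
def lidmask(im):
    f=im.astype(float); return (f.max(2)-f.min(2))/(f.max(2)+1)<.33
def jar(p,n,guess,base=0.):
    """lid silhouette -> xy"""
    d,h=D[n]; near=hc(p,*guess,d/2,base+h-.014,base+h)[0]
    c,a=blob(lidmask(p['image']),near)
    x=solve(p,c,d/2,base+h-.014,base+h,guess)
    return x,a,hc(p,*x,d/2,base+h-.014,base+h)[1]
E
python3 - <<'E'
from h import *
T=imaging.snapshot('top');S=imaging.snapshot('scene')
g={n:unproj(T,uv,D[n][1])[:2] for n,uv in dict(s=(159,254),m=(221,252),xl=(287,241),l=(339,249)).items()}
for p in(T,S):
  for n in D:
    x,a,e=jar(p,n,g[n]); print(n,x.round(4),a,round(e))
  for uv in((190,185),(218,183),(243,182),(267,181)):
    gx=unproj(T,uv,.009)[:2]; near=hc(p,*gx,.033,.006,.009)[0]
    c,a=blob(p['image'].max(2)<50,near); x=solve(p,c,.033,.006,.009,gx)
    print('pad',x.round(4),a,round(hc(p,*x,.033,.006,.009)[1]))
y=unproj(T,(195,239),.06);print('yellow',y)
E
```

```text
s [0.4277 0.2613] 78 102
m [0.4311 0.0851] 132 167
l [ 0.4406 -0.2447] 237 278
xl [ 0.4599 -0.0976] 339 391
pad [0.6317 0.1804] 338 380
pad [0.6362 0.0979] 333 377
pad [0.6403 0.0228] 332 375
pad [ 0.6431 -0.0493] 332 374
s [0.4218 0.2553] 92 219
m [0.4257 0.0783] 120 246
l [ 0.4352 -0.2536] 114 206
xl [ 0.4549 -0.1066] 221 363
pad [0.632  0.1799] 710 780
pad [0.6369 0.0978] 581 639
pad [0.6408 0.0228] 481 539
pad [ 0.6439 -0.0494] 412 462
yellow [0.4664827  0.15571304 0.06      ]
```

```bash
cat >> h.py <<'E'
def fullmask(p):
    im=cv2.GaussianBlur(p['image'],(0,0),.6).astype(float); 
    bg=cv2.medianBlur(p['image'],61).astype(float)
    return np.abs(im-bg).sum(2)>60
def jarfull(p,n,guess,base=0.):
    d,h=D[n]; near=hc(p,*guess,d/2,base,base+h)[0]
    m=fullmask(p); c,a=blob(m,near)
    x=solve(p,c,d/2,base,base+h,guess)
    return x,a,hc(p,*x,d/2,base,base+h)[1]
E
python3 - <<'E'
from h import *
T=imaging.snapshot('top');S=imaging.snapshot('scene')
g=dict(s=(.425,.258),m=(.428,.082),l=(.438,-.249),xl=(.457,-.102))
for p in(T,S):
  for n in D:
    x,a,e=jarfull(p,n,g[n]); print(n,x.round(4),a,round(e))
  for t in ['jar_s']:
    for d in imaging.trace(p,t):
      ys,xs=np.where(d['pixels']); 
      c=np.array([xs.mean(),ys.mean()])
      n=min(D,key=lambda n:np.hypot(*(hc(p,*g[n],D[n][0]/2,0,D[n][1])[0]-c)))
      print('net',round(d['score'],2),n,len(xs),c.round(1),solve(p,c,D[n][0]/2,0,D[n][1],g[n]).round(4))
  o=cv2.resize(p['image'],None,fx=4,fy=4,interpolation=cv2.INTER_CUBIC)
  for n in D: cv2.polylines(o,[((hull(p,*g[n],D[n][0]/2,0,D[n][1])+.5)*4).astype(int)],True,(0,255,0),1)
  a=o[880:1080,580:1420] if p is T else o[460:1120,900:1680]
  cv2.imwrite('pics/ov_%d.png'%(p is T),cv2.resize(a,None,fx=.9,fy=.9) )
E
```

```text
s [0.4272 0.2605] 139 124
m [0.4313 0.0848] 199 177
l [ 0.4403 -0.2437] 383 351
xl [ 0.4596 -0.0973] 458 430
net 0.77 l 345 [336.5 248.8] [ 0.4394 -0.2434]
net 0.63 m 167 [220.7 252. ] [0.4309 0.0848]
net 0.63 m 166 [194.9 238.6] [0.469  0.1593]
net 0.61 s 164 [160.1 254.9] [0.4233 0.2589]
s [0.4274 0.2591] 408 401
m [0.4536 0.1254] 1117 577
l [ 0.4414 -0.244 ] 552 546
xl [ 0.4603 -0.0981] 980 963
net 0.91 m 555 [341.1 231.2] [0.469 0.158]
net 0.79 s 388 [391.3 256.6] [0.4273 0.2592]
net 0.72 l 538 [250.6 140.4] [ 0.4414 -0.2437]
net 0.61 m 447 [331.1 205.5] [0.4311 0.0835]
```

View pics/ov_1.png

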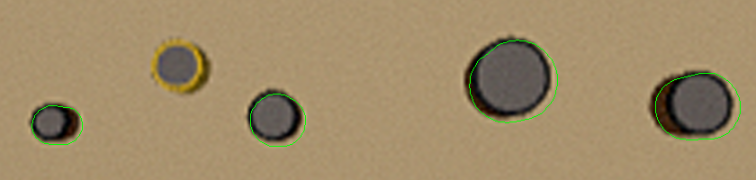

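View pics/ov_0.png

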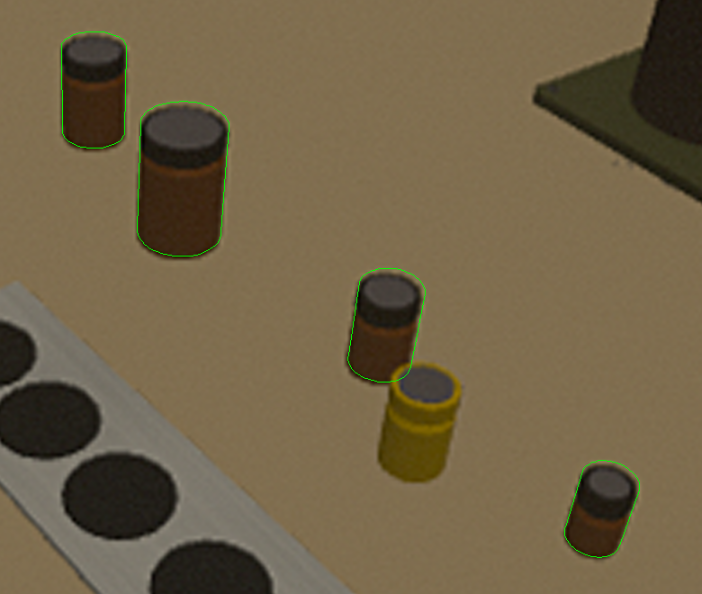

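```bash
python3 -m creep '[[0,0.373,-0.206,0,-68.2],[0,0.373,-0.206,0,-68.2],[0,0.373,-0.206,0,-68.2],[0,0.373,-0.206,0,-68.2],[0,0.373,-0.206,0,-68.2],[0,0.373,-0.206,0,-68.2],[0,0.373,-0.206,0,-68.2],[0,0.373,-0.206,0,-68.2],[0,0.373,-0.206,0,-68.2],[0,0.373,-0.206,0,-68.2]]' 15
python3 -c "
from h import *
s=telemetry.get_state();print(s['q'],s['tool_pos'],s['eef_rot'])"
```

```text
clock: 2.35
tool_pos: [0.5006, -0.2527, 0.2386]
eef_rot: [0.708, 0.706, -0.001, 0.0]
contact_force: [-0.1, -0.3, 0.3]
opening: 1.005
[ 6.81248308e-01  6.37380376e-01 -4.98572731e-01  1.75280755e+00
  3.89735231e-01  8.51753279e-01  4.65670092e-04] [ 0.50058257 -0.25271883  0.2385791 ] [ 7.08479018e-01  7.05731436e-01 -7.88067421e-04  1.53686959e-05]
```

```bash
python3 -m creep '[[0,0.512,-0.073,0.05,0],[0,0.512,-0.073,0.05,0],[0,0.512,-0.073,0.05,0],[0,0.512,-0.073,0.05,0],[0,0.512,-0.073,0.05,0],[0,0.512,-0.073,0.05,0],[0,0.512,-0.073,0.05,0],[0,0.512,-0.073,0.05,0],[0,0.512,-0.073,0.05,0],[0,0.512,-0.073,0.05,0]]'
python3 -c "
from h import *
s=telemetry.get_state();print(s['clock'],s['q'],s['tool_pos'],s['eef_rot'])
s=telemetry.get_state();print(s['tool_pos'])"
```

```text
clock: 3.6
tool_pos: [0.4292, 0.2618, 0.1886]
eef_rot: [0.707, 0.707, 0.0, -0.0]
contact_force: [0.4, -1.2, 0.2]
opening: 0.998
3.6 [-0.40239795  0.62627283 -0.37771675  1.97648947  0.38771616  0.60839325
 -1.03618561] [0.42917135 0.2618022  0.18864909] [ 7.06926311e-01  7.07287178e-01  1.93215870e-04 -2.45988556e-05]
[0.42917135 0.2618022  0.18864909]
```

```bash
python3 -m creep '[[0,-0.0025,-0.002,0.04,0],[0,-0.0025,-0.002,0.08,0],[0,-0.0025,-0.002,0.12,0],[0,-0.0025,-0.002,0.15,0],[0,-0.0025,-0.002,0.17,0],[0,-0.0025,-0.002,0.178,0],[0,-0.0025,-0.002,0.178,0],[120,-0.0025,-0.002,0.178,0],[255,-0.0025,-0.002,0.178,0],[255,-0.0025,-0.002,0.178,0]]' 15
python3 -m creep '[[255,0,0,0,0],[255,0,0,0,0],[255,0,0,0,0],[255,0,0,0,0],[255,0,0,0,0]]'
python3 - <<'E'
from h import *
S=imaging.snapshot('scene');cv2.imwrite('pics/g1.png',S['image'][150:330,280:480].repeat(3,0).repeat(3,1))
E
```

```text
clock: 4.85
tool_pos: [0.4274, 0.2588, 0.0112]
eef_rot: [0.707, 0.707, 0.0, 0.0]
contact_force: [0.2, 1.0, -0.1]
opening: 0.683
clock: 5.48
tool_pos: [0.4271, 0.2587, 0.0107]
eef_rot: [0.707, 0.707, -0.0, 0.0]
contact_force: [0.5, 0.6, 0.9]
opening: 0.333
```

View pics/g1.png

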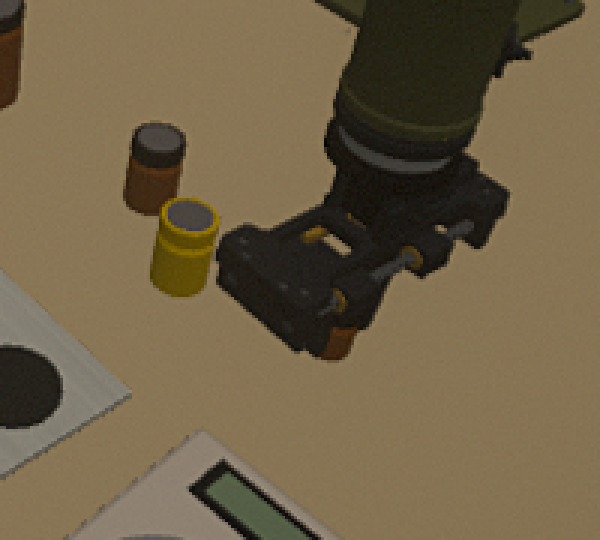

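```bash
python3 -m creep '[[255,0,0,-0.03,0],[255,0,0,-0.07,0],[255,-0.01,0.03,-0.1,0],[255,-0.03,0.07,-0.1,0],[255,-0.05,0.12,-0.1,0],[255,-0.07,0.17,-0.1,0],[255,-0.079,0.2047,-0.1,0],[255,-0.079,0.2047,-0.1,0],[255,-0.079,0.2047,-0.1,0],[255,-0.079,0.2047,-0.1,0]]'
python3 - <<'E'
from h import *
s=telemetry.get_state();print(s['tool_pos'],s['opening'])
S=imaging.snapshot('scene');cv2.imwrite('pics/g2.png',S['image'][150:350,180:400].repeat(3,0).repeat(3,1))
E
```

```text
clock: 6.78
tool_pos: [0.6302, 0.1807, 0.1107]
eef_rot: [0.706, 0.708, -0.001, -0.001]
contact_force: [-0.6, 0.4, -0.3]
opening: 0.335
[0.6301527  0.18066106 0.11069163] 0.33478548730503815
```

View pics/g2.png

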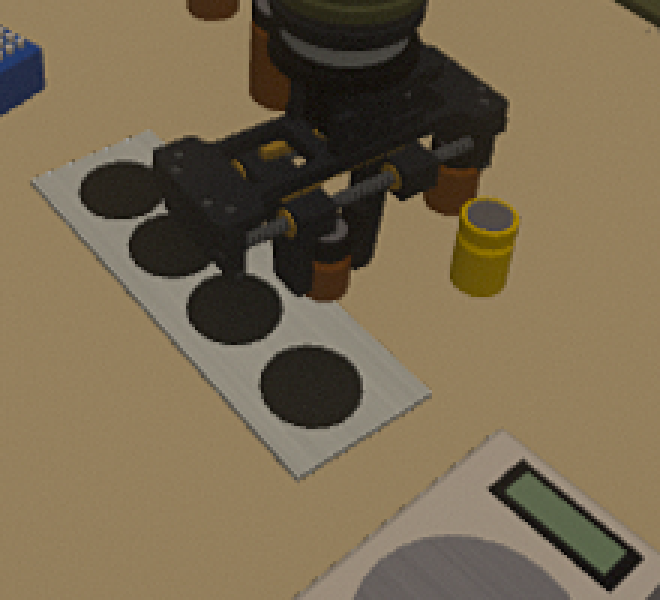

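```bash
python3 -m creep '[[255,-0.001,0.001,0.03,0],[255,-0.001,0.001,0.055,0],[255,-0.001,0.001,0.075,0],[255,-0.001,0.001,0.085,0],[255,-0.001,0.001,0.0885,0],[255,-0.001,0.001,0.0885,0],[255,-0.001,0.001,0.09,0],[255,-0.001,0.001,0.09,0]]'
```

```text
clock: 7.82
tool_pos: [0.633, 0.1786, 0.0211]
eef_rot: [0.707, 0.707, 0.0, 0.0]
contact_force: [-0.1, -0.1, -0.2]
opening: 0.333
```

```bash
python3 -m creep '[[255,0.0007,-0.001,0.0005,0],[255,0.0007,-0.001,0.001,0],[255,0.0007,-0.001,0.001,0]]'
```

```text
clock: 8.2
tool_pos: [0.6317, 0.1794, 0.0198]
eef_rot: [0.707, 0.707, 0.0, -0.0]
contact_force: [-0.7, -0.8, 0.6]
opening: 0.336
```

```bash
python3 -m creep '[[150,0,0,0,0],[100,0,0,0,0],[80,0,0,0,0],[80,0,0,-0.02,0],[80,0,0,-0.06,0],[0,0,0,-0.11,0],[0,0,0,-0.15,0],[0,0,0,-0.15,0]]'
python3 - <<'E'
from h import *
for n in('scene','top'):
    p=imaging.snapshot(n);print(n,jarfull(p,'s',(.632,.18),.009),jar(p,'s',(.632,.18),.009)); cv2.imwrite(f'pics/h_{n}.png',p['image'])
S=imaging.snapshot('scene');cv2.imwrite('pics/g3.png',S['image'][150:350,180:400].repeat(3,0).repeat(3,1))
E
```

```text
clock: 9.2
tool_pos: [0.6342, 0.1806, 0.175]
eef_rot: [0.707, 0.707, 0.004, 0.002]
contact_force: [0.0, 0.5, 0.5]
opening: 0.989
scene (array([0.69324519, 0.20699835]), np.int32(38), 463.0753394498024) (array([0.55678355, 0.03326663]), np.int32(11563), 163.92435089265928)
top (array([0.76705865, 0.1812025 ]), np.int32(10110), 127.49874594330322) (array([0.66371227, 0.2126091 ]), np.int32(623), 95.96134120726492)
```

View pics/g3.png

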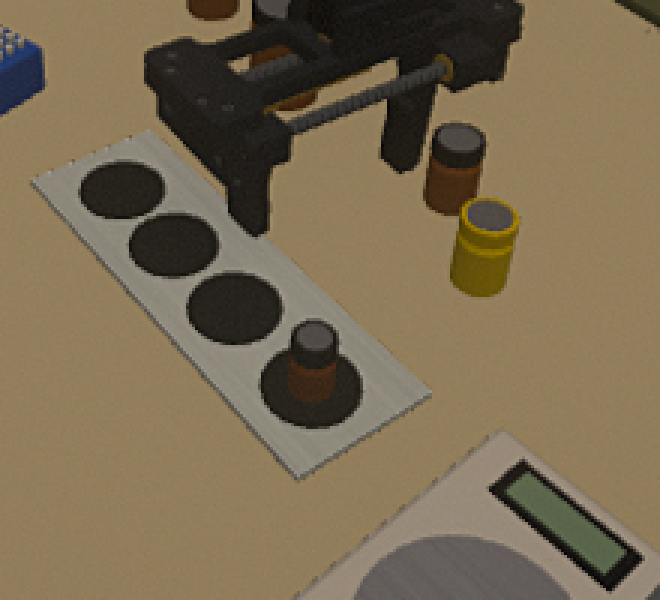

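S stands upright on the first pad, apparently central. Next is M.

```bash
python3 -m creep '[[0,-0.095,-0.2006,0,0],[0,-0.095,-0.2006,0,0],[0,-0.095,-0.2006,0,0],[0,-0.095,-0.2006,0,0],[0,-0.095,-0.2006,0,0],[0,-0.095,-0.2006,0.03,0],[0,-0.095,-0.2006,0.05,0],[0,-0.095,-0.2006,0.05,0],[0,-0.095,-0.2006,0.05,0]]'
python3 - <<'E'
from h import *
s=telemetry.get_state();print(s['tool_pos'],s['opening'])
for n in('scene','top'):
    p=imaging.snapshot(n)
    im=p['image'];near=proj(p,[.632,.18,.054])[0]; 
    m=(im.max(2)>58)&lidmask(im)
    print(n,near)
    x,y=near.astype(int); c=cv2.resize(im[y-20:y+30,x-30:x+30],None,fx=10,fy=10,interpolation=cv2.INTER_NEAREST)
    # overlay of model at nominal
    for a in((.033,.006,.009),(.015,.009,.054)):
        cv2.polylines(c,[((hull(p,.6318,.180,*a)-[x-30,y-20]+.5)*10).astype(int)],True,(0,255,0),1)
    cv2.imwrite(f'pics/s_{n}.png',c)
a=cv2.imread('pics/s_scene.png');b=cv2.imread('pics/s_top.png');cv2.imwrite('pics/s_b.png',cv2.resize(np.hstack([a,b]),None,fx=.65,fy=.65))
E
```

```text
clock: 10.48
tool_pos: [0.4318, 0.0849, 0.1198]
eef_rot: [0.707, 0.707, 0.0, 0.0]
contact_force: [0.2, 0.6, -0.7]
opening: 1.001
[0.43180561 0.08488921 0.11978064] 1.001121770771636
scene [284.61639956 261.73940249]
top [188.12936674 181.31647059]
```

View pics/s_b.png

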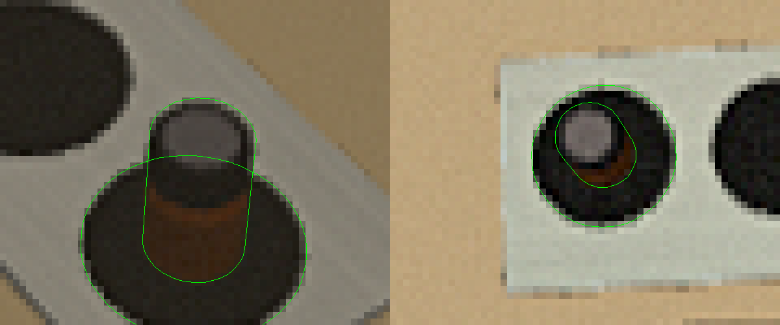

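S matches the centred model in both views, so on to M.

```bash
python3 -m creep '[[0,0,0,0.04,0],[0,0,0,0.07,0],[0,0,0,0.094,0],[0,0,0,0.104,0],[0,0,0,0.104,0],[120,0,0,0.104,0],[255,0,0,0.104,0],[255,0,0,0.104,0],[255,0,0,0.104,0],[255,0,0,0.104,0]]' 20
python3 -m creep '[[255,0,0,0,0],[255,0,0,0,0],[255,0,0,0,0]]'
```

```text
clock: 11.82
tool_pos: [0.4312, 0.0844, 0.0159]
eef_rot: [0.707, 0.707, 0.0, 0.0]
contact_force: [-0.1, -0.1, -0.4]
opening: 0.46
clock: 12.2
tool_pos: [0.4312, 0.0845, 0.0159]
eef_rot: [0.707, 0.707, 0.0, 0.0]
contact_force: [0.8, -0.1, 4.2]
opening: 0.448
```

```bash
python3 -m creep '[[255,0,0,-0.03,0],[255,0,0,-0.07,0],[255,0.002,0.03,-0.1,0],[255,0.005,0.08,-0.1,0],[255,0.01,0.13,-0.1,0],[255,0.013,0.18,-0.1,0],[255,0.013,0.2054,-0.1,0],[255,0.013,0.2054,-0.1,0],[255,0.013,0.2054,-0.1,0],[255,0.013,0.2054,-0.1,0]]'
python3 -m creep '[[255,0,0,0.03,0],[255,0,0,0.055,0],[255,0,0,0.075,0],[255,0,0,0.085,0],[255,0,0,0.089,0],[255,0,0,0.0895,0],[255,0,0,0.09,0],[255,0,0,0.09,0]]'
```

```text
clock: 13.45
tool_pos: [0.6351, 0.0972, 0.1156]
eef_rot: [0.707, 0.707, -0.001, -0.0]
contact_force: [0.9, -0.8, -2.3]
opening: 0.45
clock: 14.45
tool_pos: [0.6368, 0.0973, 0.0262]
eef_rot: [0.707, 0.707, 0.0, 0.0]
contact_force: [-0.6, 0.1, -1.5]
opening: 0.45
```

```bash
python3 -m creep '[[255,0,0,0.0005,0],[255,0,0,0.001,0],[255,0,0,0.001,0],[255,0,0,0.0013,0]]'
python3 -m creep '[[150,0,0,0,0],[100,0,0,0,0],[60,0,0,0,0],[60,0,0,0,0],[60,0,0,-0.02,0],[60,0,0,-0.06,0],[0,0,0,-0.1,0],[0,0,0,-0.14,0],[0,0,0,-0.14,0]]'
```

```text
clock: 14.95
tool_pos: [0.6366, 0.0972, 0.0249]
eef_rot: [0.707, 0.707, 0.0, 0.0]
contact_force: [-2.0, -1.9, 5.4]
opening: 0.443
clock: 16.08
tool_pos: [0.6388, 0.0987, 0.1693]
eef_rot: [0.707, 0.707, 0.004, 0.002]
contact_force: [0.4, -0.9, -0.5]
opening: 1.002
```

```bash
python3 -m creep '[[0,-0.341,-0.196,0,0],[0,-0.341,-0.196,0,0],[0,-0.341,-0.196,0,0],[0,-0.341,-0.196,0,0],[0,-0.341,-0.196,0,0],[0,-0.341,-0.196,0,0],[0,-0.341,-0.196,0,0],[0,-0.341,-0.196,0,0],[0,-0.341,-0.196,0,0],[0,-0.341,-0.196,0,0]]'
cat >> h.py <<'E'
def over(jars,fn):
    out=[]
    for n in('scene','top'):
        p=imaging.snapshot(n);im=p['image']
        c0=proj(p,[.638,.065,.03])[0].astype(int); x,y=c0; X0,Y0=x-65,y-65
        c=cv2.resize(im[Y0:y+65,X0:x+65],None,fx=6,fy=6,interpolation=cv2.INTER_CUBIC)
        for (px,py),j in jars:
            for a in((.033,.006,.009),(D[j][0]/2,.009,.009+D[j][1])):
                cv2.polylines(c,[((hull(p,px,py,*a)-[X0,Y0]+.5)*6).astype(int)],True,(0,255,0),1)
        out.append(c)
    cv2.imwrite(fn,cv2.resize(np.hstack(out),None,fx=.51,fy=.51,interpolation=cv2.INTER_AREA))
PAD=[(.6318,.1802),(.6366,.0979),(.6406,.0228),(.6435,-.0494)]
E
python3 - <<'E'
from h import *
over(list(zip(PAD,['s','m'])),'pics/o2.png')
T=imaging.snapshot('top');S=imaging.snapshot('scene')
for p in(T,S): print(jarfull(p,'l',(.441,-.244)),jarfull(p,'xl',(.46,-.098)))
E
```

```text
clock: 17.32
tool_pos: [0.4413, -0.242, 0.1646]
eef_rot: [0.706, 0.708, 0.001, 0.0]
contact_force: [-0.1, -0.6, -0.4]
opening: 0.998
(array([ 0.45044558, -0.33960197]), np.int32(134), 387.127272446407) (array([ 0.45973446, -0.09717313]), np.int32(460), 430.36497914534993)
(array([ 0.4411671 , -0.24424438]), np.int32(555), 546.1175352188875) (array([ 0.46031591, -0.09810554]), np.int32(978), 963.2609166202601)
```

View pics/o2.png

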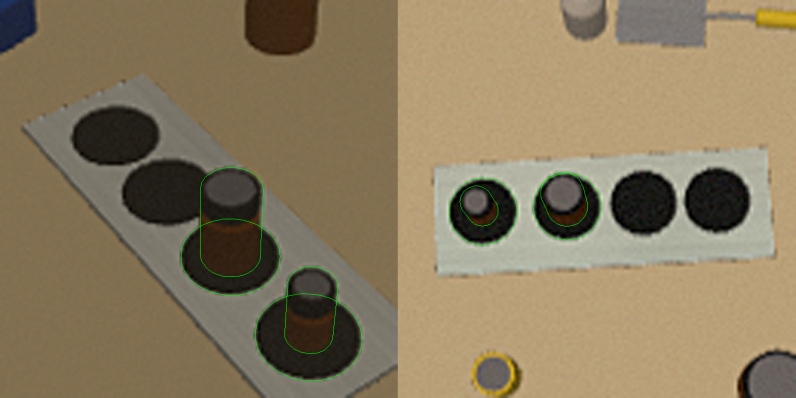

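```bash
python3 -m creep '[[0,-0.001,0,0.04,0],[0,-0.001,0,0.08,0],[0,-0.001,0,0.11,0],[0,-0.001,0,0.13,0],[0,-0.001,0,0.137,0],[0,-0.001,0,0.137,0],[120,-0.001,0,0.137,0],[255,-0.001,0,0.137,0],[255,-0.001,0,0.137,0],[255,-0.001,0,0.137,0]]' 25
python3 -m creep '[[255,0,0,0,0],[255,0,0,0,0],[255,0,0,0,0]]'
```

```text
clock: 18.77
tool_pos: [0.4403, -0.2447, 0.0276]
eef_rot: [0.707, 0.707, -0.0, 0.0]
contact_force: [-2.4, -0.1, 1.8]
opening: 0.571
clock: 19.15
tool_pos: [0.4403, -0.2448, 0.0276]
eef_rot: [0.707, 0.707, -0.0, 0.0]
contact_force: [-0.1, 0.7, 4.0]
opening: 0.559
```

```bash
python3 -m creep '[[255,0,0,-0.03,0],[255,0,0,-0.07,0],[255,0,0,-0.11,0],[255,0.03,0.02,-0.13,0],[255,0.07,0.05,-0.13,0],[255,0.11,0.08,-0.13,0],[255,0.15,0.11,-0.13,0],[255,0.19,0.14,-0.13,0],[255,0.23,0.17,-0.13,0],[255,0.25,0.188,-0.13,0]]'
python3 -m creep '[[255,0.01,0.008,0,0],[255,0.0168,0.0123,0,0],[255,0.0168,0.0123,0.03,0],[255,0.0168,0.0123,0.07,0],[255,0.0168,0.0123,0.1,0],[255,0.0168,0.0123,0.115,0],[255,0.0168,0.0123,0.118,0],[255,0.0168,0.0123,0.119,0],[255,0.0168,0.0123,0.119,0]]'
```

```text
clock: 20.4
tool_pos: [0.6291, 0.0089, 0.1567]
eef_rot: [0.706, 0.708, 0.001, -0.001]
contact_force: [0.1, 0.1, -2.7]
opening: 0.558
clock: 21.52
tool_pos: [0.6415, 0.0222, 0.0396]
eef_rot: [0.707, 0.707, 0.001, 0.001]
contact_force: [0.8, -0.8, -2.7]
opening: 0.562
```

```bash
python3 -m creep '[[255,0,0,0.001,0],[255,0,0,0.0015,0],[255,0,0,0.002,0],[255,0,0,0.0023,0],[255,0,0,0.0023,0]]'
```

```text
clock: 22.15
tool_pos: [0.6409, 0.022, 0.0367]
eef_rot: [0.707, 0.707, 0.0, 0.0]
contact_force: [-1.5, -0.8, 4.1]
opening: 0.56
```

```bash
python3 -m creep '[[100,0,0,0,0],[50,0,0,0,0],[30,0,0,0,0],[30,0,0,0,0],[30,0,0,-0.03,0],[30,0,0,-0.07,0],[0,0,0,-0.11,0],[0,0,0,-0.15,0],[0,0,0,-0.15,0]]'
python3 -m creep '[[0,-0.04,-0.05,0,0],[0,-0.08,-0.1,0,0],[0,-0.12,-0.15,0,0],[0,-0.12,-0.181,0,0],[0,-0.12,-0.181,0,0],[0,-0.12,-0.181,0,0],[0,-0.12,-0.181,0,0],[0,-0.12,-0.181,0,0]]'
```

```text
clock: 23.28
tool_pos: [0.6428, 0.0229, 0.1896]
eef_rot: [0.707, 0.707, 0.003, 0.002]
contact_force: [-1.4, -0.2, -0.6]
opening: 0.997
clock: 24.28
tool_pos: [0.4605, -0.0973, 0.186]
eef_rot: [0.707, 0.707, 0.0, 0.0]
contact_force: [-0.8, 0.1, 0.5]
opening: 0.999
```

Run:
```python
from h import *
over(list(zip(PAD,['s','m','l'])),'pics/o3.png')
```

```text
(no output)
```

View pics/o3.png

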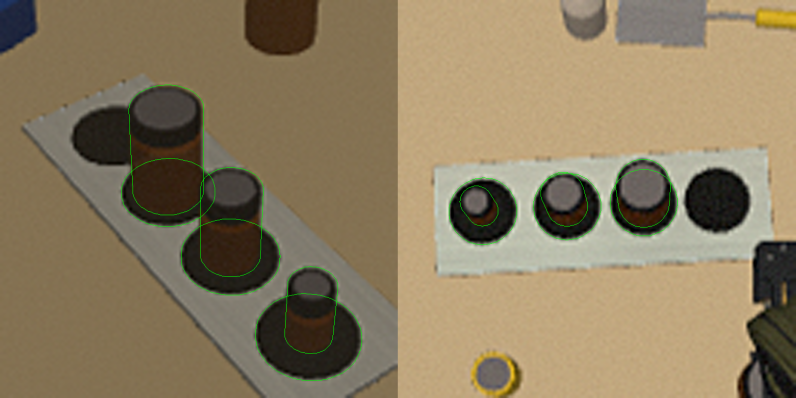

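```bash
python3 -m creep '[[0,-0.0004,0,0.04,0],[0,-0.0004,0,0.08,0],[0,-0.0004,0,0.115,0],[0,-0.0004,0,0.138,0],[0,-0.0004,0,0.145,0],[0,-0.0004,0,0.145,0],[100,-0.0004,0,0.145,0],[255,-0.0004,0,0.145,0],[255,-0.0004,0,0.145,0],[255,-0.0004,0,0.145,0]]' 35
python3 -m creep '[[255,0,0,0,0],[255,0,0,0,0]]'
```

```text
clock: 25.62
tool_pos: [0.4599, -0.0984, 0.0415]
eef_rot: [0.707, 0.707, 0.0, 0.0]
contact_force: [-0.4, -0.2, 4.9]
opening: 0.67
clock: 25.88
tool_pos: [0.4598, -0.0984, 0.0415]
eef_rot: [0.707, 0.707, 0.0, 0.0]
contact_force: [-1.2, 0.1, 5.7]
opening: 0.666
```

```bash
python3 -m creep '[[255,0,0,-0.03,0],[255,0,0,-0.07,0],[255,0,0,-0.1,0],[255,0.008,0.03,-0.1,0],[255,0.018,0.07,-0.1,0],[255,0.028,0.11,-0.1,0],[255,0.038,0.15,-0.1,0],[255,0.0485,0.178,-0.1,0],[255,0.0485,0.1837,-0.1,0],[255,0.0485,0.1837,-0.1,0]]'
python3 -m creep '[[255,0,0,0,0],[255,0,0,0.03,0],[255,0,0,0.06,0],[255,0,0,0.08,0],[255,0,0,0.0875,0],[255,0,0,0.0885,0],[255,0,0,0.0885,0],[255,0,0,0.0885,0]]'
```

```text
clock: 27.12
tool_pos: [0.642, -0.0506, 0.1401]
eef_rot: [0.707, 0.707, -0.001, -0.001]
contact_force: [-0.5, -0.4, -3.2]
opening: 0.673
clock: 28.12
tool_pos: [0.6441, -0.0498, 0.0535]
eef_rot: [0.707, 0.707, 0.001, 0.001]
contact_force: [0.7, -0.1, -3.6]
opening: 0.674
```

```bash
python3 -m creep '[[255,0,0,0.001,0],[255,0,0,0.0015,0],[255,0,0,0.002,0],[255,0,0,0.0023,0],[255,0,0,0.0025,0],[255,0,0,0.0025,0]]'
```

```text
clock: 28.88
tool_pos: [0.6434, -0.0499, 0.0506]
eef_rot: [0.707, 0.707, -0.0, 0.0]
contact_force: [-3.1, -0.5, 3.3]
opening: 0.671
```

Contact made; I'll release, rise and retreat.

```bash
python3 -m creep '[[60,0,0,0,0],[0,0,0,0,0],[0,0,0,0,0],[0,0,0,0,0],[0,0,0,-0.03,0],[0,0,0,-0.07,0],[0,0,0,-0.11,0],[0,0,0,-0.15,0],[0,0,0,-0.15,0]]'
python3 -m creep '[[0,-0.05,-0.04,0,0],[0,-0.1,-0.08,0,0],[0,-0.15,-0.12,0,0],[0,-0.2,-0.16,0,0],[0,-0.25,-0.18,0,0],[0,-0.25,-0.18,0,0],[0,-0.25,-0.18,0,0],[0,-0.25,-0.18,0,0]]'
python3 - <<'E'
from h import *
over(list(zip(PAD,['s','m','l','xl'])),'pics/o4.png')
for n in('scene','top'):
    p=imaging.snapshot(n)
    for t in('jar_s','jar_xl'):
        for d in imaging.trace(p,t):
            ys,xs=np.where(d['pixels']);c=np.array([xs.mean(),ys.mean()])
            for (q,j) in zip(PAD,D):
                if np.hypot(*(hc(p,*q,D[j][0]/2,.009,.009+D[j][1])[0]-c))<7: print(n,t,round(d['score'],2),j,((solve(p,c,D[j][0]/2,.009,.009+D[j][1],q)-q)*1000).round(1))
E
```

```text
clock: 30.0
tool_pos: [0.6456, -0.0491, 0.2037]
eef_rot: [0.707, 0.707, 0.003, 0.002]
contact_force: [0.1, 0.1, -0.1]
opening: 0.999
clock: 31.0
tool_pos: [0.4642, -0.2978, 0.2]
eef_rot: [0.706, 0.708, 0.001, -0.0]
contact_force: [-0.5, -0.8, -0.4]
opening: 0.998
scene jar_s 0.88 s [ 0.1 -0.4]
scene jar_s 0.57 m [-0.9 -1.4]
scene jar_s 0.57 l [1.5 1.3]
scene jar_xl 0.76 xl [ 0.4 -7.7]
top jar_s 0.66 l [-1.4  0. ]
top jar_s 0.45 m [-1.5 -0.9]
top jar_s 0.43 s [-0.8  2.1]
top jar_xl 0.94 xl [-0.2  0.6]
```

View pics/o4.png

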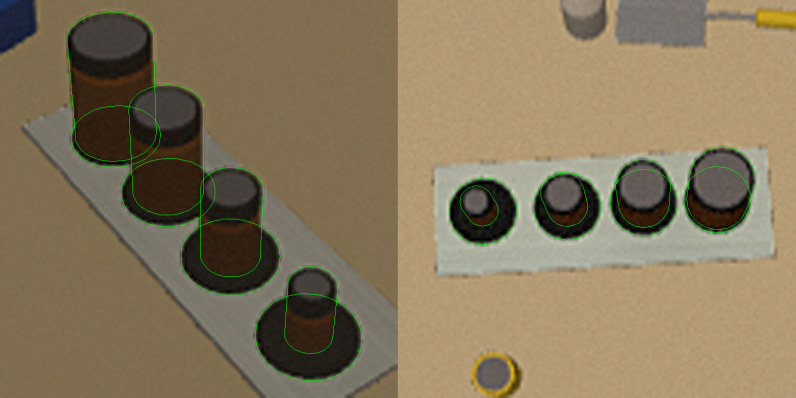

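All four match the centred models in both views. The −7.7 mm for XL in the scene view comes from L hiding part of it; the top view gives under 1 mm.

```bash
python3 -c "
from plant import r
print(r.finish_job())"
```

```text
the job is handed in; nothing more can be done
None
```

The four amber jars stand upright on the four pads. From the balance end the order is S, M, L, XL. I gripped each jar across the row, set it down until the wrist force showed contact, and released it. The job was handed in at about 31 s of the 99 s allowed, with the arm well clear.

**Last checks:**
- **Centring:** outlines of perfectly centred jars matched the pictures from both cameras. The networks' masks put every jar within about 2 mm of its pad centre, apart from the reading below.
- **One reading disagreed:** the scene camera put XL 7.7 mm off along the row. L hides part of XL in that view, and the top view put it within 1 mm, so I discounted it.
- **Forces:** the wrist force readings stayed under about 7 N. They were read only at the end of each move.
- **Yellow jar:** it was never touched.

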